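# Stand up the toppled bottle, pack it in the transport case and lock the lid

## Task

A reagent bottle has toppled over and lies beside the metal transport case. First stand it upright on the bench and let go of it, then take it again from above and set it upright into the empty pocket of the case, next to the other bottle. Then shut the lid fully and turn the turnbutton on the front of the case fully across the lid edge so that the lid is secured; leave the other things where they are.

Things in the scene. Friction and masses are not known exactly. Their poses are not given: they have to be found in the camera images.
- bottle_amber: the toppled dark bottle: round body 41 mm in diameter, then shoulder and cap, 94 mm tall in all, 0.06 to 0.12 kg. Origin: centre of its foot; its z axis runs from foot to cap. At the start it lies on the open bench, axis level (20 mm above the bench), cap roughly to the robot's left (+y; from 12 degrees turned away from the robot to 46 degrees turned towards it); it may roll if pushed.
- bottle_milky: the other bottle, pale, 43 mm in diameter, 99 mm tall, standing upright and loose in the right-hand (case -y) pocket of the case. Origin: centre of its foot, z axis up.
- case: open-topped aluminium case fixed to the bench, 126 (x) by 226 (y) by 112 mm high, walls and floor 6 mm. Origin: centre of its underside; z up, +x to the hinge side away from the robot, -x to the turnbutton, +y left. Inside, two square pockets with low borders (tops 20 mm above the bench), 50 mm wide inside, centres at x = 0, y = +53 mm (empty) and -53 mm (taken).
- empty_place (a point): centre of the empty pocket, on the case floor, 6 mm above the bench; axes as the case
- case_lid (a joint): lid angle, rad: 0 shut, 1.6 to 1.85 at the start (standing open, about upright or leaning back), limit 1.9. Flat plate 126 by 226 by 8 mm hinged on the far (+x) rim about the case's y. A stiff hinge holds it at any angle; up to 0.5 N m moves it. Push it shut from behind with the fingers or pull its handle. When shut its top is 120 mm above the bench.
- lid_hinge (a point): middle of the lid's hinge axis, in the case frame at x = +63 mm, y = 0, z = 112 mm. Its axes turn with the lid; when shut they are those of the case and the plate runs from here 126 mm to -x, from z = 0 (underside) to 8 mm (outer face).
- lid_handle (a point): middle of the bow handle's grip on the lid's outer face: round bar 10 mm thick, 66 mm long along the case's y, 63 mm from the hinge axis, its centreline 22 mm off the outer face; axes as lid_hinge
- turnbutton (a joint): angle of the turnbutton in rad: at 0 its bar lies along the front edge (case y), clear of the lid (start 0 to 0.3); at 1.57 (stop) the bar points along the case's x, across the lid's edge, lid secured. Grows counterclockwise seen from above. Friction (0.05 N m) keeps it where it is left. It strikes the lid if the lid is not shut.
- turnbutton_grip (a point): on the turnbutton's vertical axis, mid-grip, 143 mm above the bench; in the case frame at x = -85 mm, y = 0. The turnbutton is a steel bar 76 by 16 mm, 122 to 132 mm above the bench, carrying along it an upright grip plate 44 mm long, 10 mm thick, 132 to 155 mm above the bench. The point's y axis runs along bar and grip plate.
- tip_beaker: bystander: small beaker, 65 mm in diameter, 82 mm tall, standing loose on the bench; origin: centre of its foot
- timer: bystander: flat bench timer 70 by 66 by 18 mm, lying loose on the bench; origin: centre of its underside
Mind the look-alikes: they are no part of the job. What is meant by the bottle_amber is not yellow, and is the smaller of those in its own colour. There is more than one size of the bottle_milky; the job needs the smaller.

How it is judged (in metres and radians):
On the way, in this order (a step that is already met when the one before it is completed fails the run):
1. the toppled bottle stands upright on the bench, let go (angle between bottle_amber's own z axis and vertical below 0.12 rad and height (world z) of bottle_amber below 0.004 m and contact force between the fingers and bottle_amber below 0.1 N and linear speed of bottle_amber below 0.05 m/s), for 0.2 s.
2. the bottle stands upright in the empty pocket, let go (angle between bottle_amber's own z axis and vertical below 0.12 rad and horizontal distance between bottle_amber and empty_place below 0.012 m and z of bottle_amber in the frame of empty_place below 0.005 m and contact force between the fingers and bottle_amber below 0.1 N), for 0.2 s.
3. the lid is shut (value of joint case_lid below 0.04 rad), for 0.2 s.
4. the turnbutton is turned across the edge of the shut lid (value of joint case_lid below 0.04 rad and value of joint turnbutton above 1.3 rad), for 0.2 s.
At the end, for the whole second after the job is handed in: The toppled bottle stands at rest and upright (within 0.12 rad) in the empty pocket (within 12 mm of its centre, foot under 5 mm above the case floor), the other bottle is upright in its own, the lid is shut (below 0.04 rad) and the turnbutton is across its edge (beyond 1.3 rad) (all of step 4 and angle between each of bottle_amber, bottle_milky's own z axis and vertical below 0.12 rad and horizontal distance between bottle_amber and empty_place below 0.012 m and z of bottle_amber in the frame of empty_place below 0.005 m and linear speed of bottle_amber below 0.03 m/s); the robot touches nothing.
It fails at once if the other bottle is tipped or taken out of its pocket (angle between bottle_milky's own z axis and vertical above 0.35 rad or distance of bottle_milky from where it was at the start of the episode above 0.03 m).
It fails at once if the beaker or the timer is knocked away (distance of any of tip_beaker, timer from where it was at the start of the episode above 0.04 m).
It also fails if it takes over 72 s, if anything falls off the work surface, if the arm or the gripper's body presses on something with over 40 N, if the wrist force passes 120 N, or if a joint passes its speed limit or range.

## Robot

A 6-joint arm with a two-finger parallel gripper is mounted at the origin on a cart in front of the work surface, level with it; the furniture and walls round the work are solid. World frame = base frame: x ahead of the robot, y to its left, z up, the work surface at z = 0. Lengths are in m, angles in degrees, forces in N, time in s.
With the tool pointing down it reaches from about 0.375 to 0.9 m from the base axis. Payload 3.1 kg.
Tool frame: the origin (TCP) lies on the centre line of the jaws, within the pads' length; the fingertips stand 8 mm ahead of it and the grasp point (between the pads) lies 11 mm behind it; z points along the fingers, y is the line along which they close (so a half turn about z gives the same grasp; the last joint's range is limited). The gripper opens to 87 mm and grips with 3 to 60 N. Pads are 19 mm wide; open, the fingers measure 117 mm over their backs; the gripper's body (75 mm by 190 mm) begins 51 mm behind the grasp point.
Start: joints at [63.455, 30.224, 82.088, -0, 67.689, -10.227], TCP at [0.176, 0.6, 0.231] pointing down, gripper open.
Joint ranges: [-176.69, 176.69], [-43.24, 126.21], [12.49, 139.97], [-82, 262], [0, 151.66], [-163.58, 163.58]. Speed limits (degrees/s): [159.86, 159.86, 180, 180, 180, 180].

## Interface

Orientations are given as a 3x3 rotation matrix whose columns are the frame's x, y, z axes.
In Python, from rig import * gives the robot as it stands.
- The arm moves only by the tool step_arm, never from a script. Its argument "targets" is a list of rows, each a list of 5 numbers: the opening, from -1 (shut) to 1 (fully open), then the shift along the world's x, y, z normalised to -1 to 1, where 1 is 0.25 m, then the turn about the world's z normalised to -1 to 1, where 1 is 180 degrees. In form: [[fingers, x, y, z, turn], ...]. A call has 1 to 20 rows; each row is the pose to reach, as a shift and turn from the pose commanded when the call began, turning the shorter way round; what a row does not reach only later rows make up. A row lasts 1/10 s, in which the tool goes at most 50 mm and 8.59 degrees, less where a joint would pass 70% of its speed; a pose out of reach is approached as far as the arm can. A call with a number of a shift or a turn outside -1 to 1 is refused whole. A call with a gripper value outside its range is refused whole. The fingers move at their own pace and stop on an object; the grip force is fixed at half the most. Time passes only in rows, so rows that repeat a pose let the fingers close. It gives the time, the measured TCP pose, the force, the opening and the grip force at its end, in the units of the state.
- read_state(): the state, without advancing time (a new reading comes with each control period).
- capture(name): name is "scene" or "top" or "wrist"; returns a dict with "color" (420x560x3 uint8, red, green, blue), "mtx" (3x3 intrinsics, pixels), "k1" (the pictures are not rectified: a ray, as slopes to the right and down, at radius r is drawn at 1 + k1 r^2 times it, then the intrinsics apply), "pose" (4x4, takes a point from camera to world coordinates). Camera axes: x right, y down, z forward; pixel columns grow to the right and rows downward; lengths in m; the calibration is good to about 2 mm. A picture is of the moment at which its call begins. There is no depth.
- hand_in(): hands the job in; it is judged then, once.
The state is a dict: "time_s": time; "joint_positions": joint angles; "qvel": joint speeds; "tau": joint torques, N m; "position": TCP position; "tcp_rot": TCP orientation; "force": force on the tool from outside, world axes, zero at the start; "moment": the same for the moment, N m; "opening": opening from 0.0 (shut) to 1.0 (fully open); "grasp_force": force on a finger pad.
Only numpy, scipy, OpenCV 4.12 (cv2) and the standard library are available. Lean on these libraries where they do the work, as an engineer would, in place of code of your own. Each camera call takes 0.05 s, during which the arm holds its last target. There are 200 camera calls.

## Working session

There is one attempt and no reset: what is moved stays moved. The work goes in short steps, Python scripts to look and compute and a tool call to move; the robot and the scene stay as the last step left them, time stands still between calls to the robot, and variables do not carry over. Pictures are saved under pics/ and viewed, at most 10 in all, crops included, and the job is handed in when it is done.

Besides the shell and the picture viewer there is one more tool, called after ">>>" by a JSON object that holds its "name" and its "arguments". step_arm: Moves the arm, as the interface text tells. Scaled input: -1 to 1 covers 0.25 m each way for a shift and 180 degrees each way for a turn. Its arguments: {"type":"object","properties":{"targets":{"type":"array","items":{"type":"array","items":{"type":"number"}}}},"required":["targets"]}

```bash
mkdir -p pics
cat > h.py <<'E'
from rig import *
import numpy as np, cv2
def ray(c,u,v):
    K=c["mtx"]; d=np.array([(u-K[0,2])/K[0,0],(v-K[1,2])/K[1,1]]); s=d.copy()
    for _ in range(20): s=d/(1+c["k1"]*(s@s))
    P=np.array(c["pose"]); r=P[:3,:3]@np.array([s[0],s[1],1]); return P[:3,3],r
def atz(c,u,v,z):
    o,r=ray(c,u,v); return o+r*(z-o[2])/r[2]
def proj(c,p):
    P=np.array(c["pose"]); q=P[:3,:3].T@(np.array(p)-P[:3,3]); s=q[:2]/q[2]; s=s*(1+c["k1"]*(s@s)); K=c["mtx"]
    return np.array([K[0,0]*s[0]+K[0,2],K[1,1]*s[1]+K[1,2]])
def save(c,n): cv2.imwrite("pics/"+n,c["color"][:,:,::-1])
E
python3 - <<'E'
from h import *
import pickle
a=capture("scene");b=capture("top");pickle.dump((a,b),open("c.pkl","wb"))
im=np.hstack([a["color"],b["color"]]);im=cv2.resize(im,(800,300),interpolation=cv2.INTER_AREA)
cv2.imwrite("pics/s.png",a["color"][:,:,::-1]);cv2.imwrite("pics/t.png",b["color"][:,:,::-1])
print(a["pose"],b["pose"],a["mtx"],b["mtx"],a["k1"],read_state())
E
```

```text
[[ 0.63549096 -0.50581512  0.58335435 -0.11304682]
 [-0.77207065 -0.4237572   0.473642   -0.4685736 ]
 [ 0.00762533 -0.75138599 -0.65981888  0.8759916 ]
 [ 0.          0.          0.          1.        ]] [[ 0.00652127 -0.99373292  0.11159014  0.38604802]
 [-0.99995705 -0.00721527 -0.00581644  0.07620108]
 [ 0.00658514 -0.11154742 -0.99373729  1.66702212]
 [ 0.          0.          0.          1.        ]] [[473.52270555   0.         281.40170018]
 [  0.         473.52270555 208.24395404]
 [  0.           0.           1.        ]] [[507.82510574   0.         277.37471325]
 [  0.         507.82510574 213.5029232 ]
 [  0.           0.           1.        ]] -0.12060203906046794 {'time_s': 0.1, 'joint_positions': array([ 6.34561595e+01,  3.02745526e+01,  8.21479216e+01, -1.35534795e-03,
        6.76883183e+01, -1.02283743e+01]), 'qvel': array([-0.04254246, -0.24612577, -0.01251963, -0.06075734, -0.0844758 ,
       -0.03673159]), 'tau': array([-7.86971868e-04, -4.40989172e+01, -1.77149606e+01,  6.34776265e-02,
        5.34224231e-02, -3.79125015e-05]), 'position': array([0.17528229, 0.59926217, 0.2296659 ]), 'tcp_rot': array([[-9.59731888e-01,  2.80916341e-01, -8.44556065e-04],
       [ 2.80917426e-01,  9.59730365e-01, -1.73964752e-03],
       [ 3.21850685e-04, -1.90684571e-03, -9.99998130e-01]]), 'force': array([ 0.58939946,  0.11810191, -0.39424733]), 'moment': array([ 0.01603462, -0.01675685,  0.03810964]), 'grasp_force': 0.0, 'opening': 0.9989719129330993}
```

View pics/s.png

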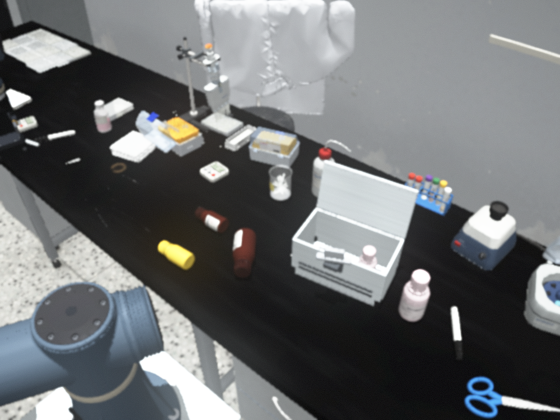

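View pics/t.png

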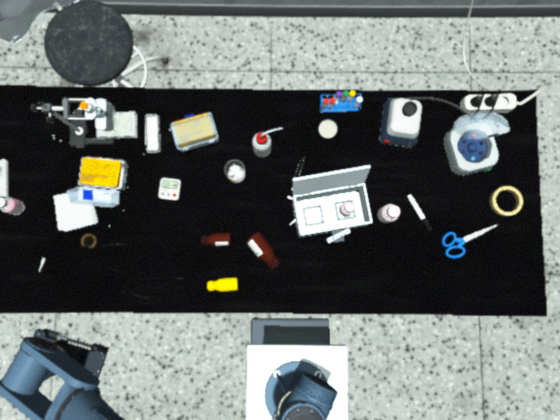

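The top view shows these candidates for bottle_amber: the small red-brown bottle at (215,240), the large red-brown one at (263,250) and the yellow one at (222,285). By the description it is the small red-brown one. The case is at (333,210). I'll check the choice in enlarged crops.

Run:
```python
from h import *
import pickle
a,b=pickle.load(open("c.pkl","rb"))
A=cv2.resize(a["color"][150:310,180:430],(800,512),interpolation=cv2.INTER_CUBIC)
B=cv2.resize(b["color"][155:295,195:385],(798,588),interpolation=cv2.INTER_CUBIC)
for n,i in(("a1.png",A),("b1.png",B)):cv2.imwrite("pics/"+n,i[:,:,::-1])
```

```text
(no output)
```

View pics/a1.png

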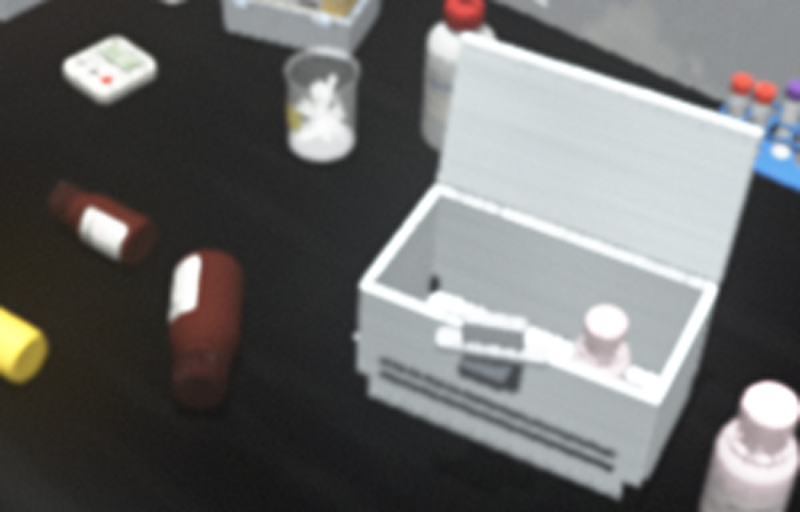

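View pics/b1.png

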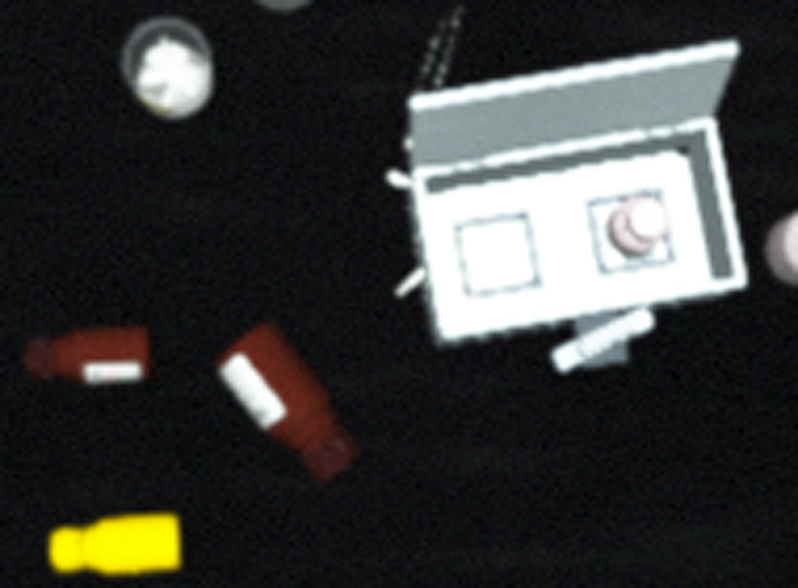

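In the crops, the smaller red-brown bottle lies with its cap at (28,357) and its foot at (148,355) in the top crop. The larger red-brown one and the yellow one are the look-alikes. The empty pocket is around (498,255), and the turnbutton bar runs from (565,360) to (645,320).

Run:
```python
from h import *
import pickle
a,b=pickle.load(open("c.pkl","rb"))
T=lambda x,y,z:atz(b,195+x/4.2,155+y/4.2,z)
S=lambda x,y,z:atz(a,180+x/3.2,150+y/3.2,z)
np.set_printoptions(precision=4,suppress=True)
print("bottle top",T(25,357,.015),T(148,328,.02),T(148,382,.02),T(148,355,.02))
print("bottle scene",S(57,198,.02),S(142,237,.02))
for p in((440,342),(745,285),(715,120),(415,162)):print("rimT",T(*p,.112))
for p in((361,287),(660,400),(718,290),(440,188)):print("rimS",S(*p,.112))
print("pocket",T(458,226,.02),T(530,214,.02),T(540,288,.02),T(468,297,.02), T(499,256,.02))
print("bar",T(565,360,.15),T(645,320,.15),T(604,340,.15))
print("lidtop",T(412,98,.237),T(737,45,.237))
print("beaker",T(168,68,.08),"big",T(340,465,.025),T(245,340,.035))
print("milky cap",T(650,213,.105))
```

```text
bottle top [0.4832 0.3141 0.015 ] [0.5059 0.2191 0.02  ] [0.4642 0.2184 0.02  ] [0.485  0.2188 0.02  ]
bottle scene [0.4861 0.3107 0.02  ] [0.4982 0.2211 0.02  ]
rimT [ 0.4904 -0.002   0.112 ]
rimT [ 0.5339 -0.2251  0.112 ]
rimT [ 0.656  -0.2047  0.112 ]
rimT [0.6231 0.0166 0.112 ]
rimS [ 0.4954 -0.009   0.112 ]
rimS [ 0.5395 -0.2279  0.112 ]
rimS [ 0.6567 -0.2079  0.112 ]
rimS [0.6177 0.011  0.112 ]
pocket [ 0.5871 -0.0205  0.02  ] [ 0.5969 -0.0765  0.02  ] [ 0.5391 -0.0841  0.02  ] [ 0.5317 -0.0283  0.02  ] [ 0.5638 -0.0524  0.02  ]
bar [ 0.4757 -0.089   0.15  ] [ 0.5047 -0.1462  0.15  ] [ 0.4902 -0.1169  0.15  ]
lidtop [0.648  0.0236 0.237 ] [ 0.6862 -0.1977  0.237 ]
beaker [0.6983 0.2021 0.08  ] big [0.4015 0.0701 0.025 ] [0.4961 0.1435 0.035 ]
milky cap [ 0.5874 -0.1572  0.105 ]
```

>>> {"name": "step_arm", "arguments": {"targets": [[1,0.25,-0.25,-0.1,-0.1],[1,0.5,-0.5,-0.2,-0.2],[1,0.75,-0.75,-0.3,-0.3],[1,1,-1,-0.4,-0.404],[1,1,-1,-0.4,-0.404],[1,1,-1,-0.4,-0.404],[1,1,-1,-0.4,-0.404],[1,1,-1,-0.4,-0.404],[1,1,-1,-0.4,-0.404],[1,1,-1,-0.4,-0.404]]}}

```text
time_s: 1.1
position: [0.4259, 0.3489, 0.1299]
tcp_rot: [[-0.015, 1.0, -0.001], [1.0, 0.015, -0.001], [-0.001, -0.001, -1.0]]
force: [-0.1, -0.4, -0.3]
opening: 1.0
grasp_force: 0.0
```

>>> {"name": "step_arm", "arguments": {"targets": [[1,0.232,-0.184,0,0],[1,0.232,-0.184,-0.2,0],[1,0.232,-0.184,-0.4,0],[1,0.232,-0.184,-0.468,0],[1,0.232,-0.184,-0.468,0],[-1,0.232,-0.184,-0.468,0],[-1,0.232,-0.184,-0.468,0],[-1,0.232,-0.184,-0.468,0],[-1,0.232,-0.184,-0.468,0],[-1,0.232,-0.184,-0.468,0],[-1,0.232,-0.184,-0.468,0],[-1,0.232,-0.184,-0.468,0],[-1,0.232,-0.184,-0.468,0]]}}

```text
time_s: 2.4
position: [0.4836, 0.3038, 0.0136]
tcp_rot: [[-0.017, 1.0, 0.0], [1.0, 0.017, 0.0], [0.0, 0.0, -1.0]]
force: [0.6, 0.7, -0.2]
opening: 0.354
grasp_force: 1.0
```

>>> {"name": "step_arm", "arguments": {"targets": [[-1,0,0,0,0],[-1,0,0,0,0],[-1,0,0,0,0],[-1,0,0,0,0]]}}

```text
time_s: 2.8
position: [0.4836, 0.3038, 0.0135]
tcp_rot: [[-0.017, 1.0, 0.0], [1.0, 0.017, 0.0], [0.0, 0.0, -1.0]]
force: [0.1, -0.3, 0.4]
opening: 0.339
grasp_force: 30.0
```

>>> {"name": "step_arm", "arguments": {"targets": [[-1,0,0,0.1,0],[-1,0,0,0.2,0],[-1,0,0,0.3,0],[-1,0,0,0.4,0],[-1,0,0,0.4,0],[-1,0,0,0.4,0]]}}

```text
time_s: 3.4
position: [0.4834, 0.3038, 0.1136]
tcp_rot: [[-0.017, 1.0, 0.0], [1.0, 0.017, 0.0], [0.0, 0.0, -1.0]]
force: [-0.0, -0.7, -0.6]
opening: 0.339
grasp_force: 30.0
```

Run:
```python
from h import *
a=capture("scene");w=capture("wrist")
A=cv2.resize(a["color"][110:260,120:320],(800,600),interpolation=cv2.INTER_CUBIC)
W=cv2.resize(w["color"],(400,300))
A[300:,400:]=W
cv2.imwrite("pics/l1.png",A[:,:,::-1])
```

```text
(no output)
```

View pics/l1.png

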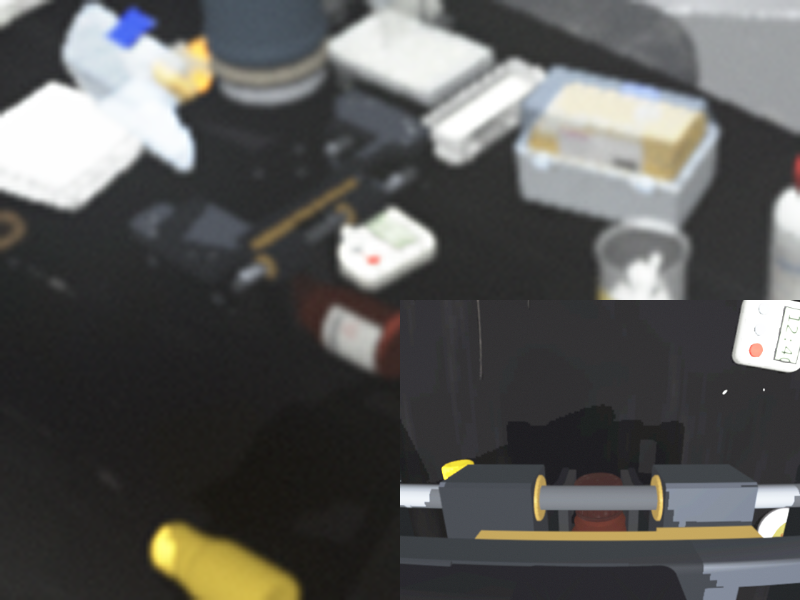

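The bottle stays level in the grip (its label shows at about (350,340) in the crop), so the pads hold it against gravity. I'll lower it and try a lighter grip.

>>> {"name": "step_arm", "arguments": {"targets": [[-1,0,0,-0.15,0],[-1,0,0,-0.29,0],[-1,0,0,-0.29,0],[-0.33,0,0,-0.29,0],[-0.33,0,0,-0.29,0],[-0.33,0,0,-0.29,0]]}}

```text
time_s: 4.1
position: [0.4847, 0.3043, 0.0426]
tcp_rot: [[-0.017, 1.0, 0.003], [1.0, 0.017, 0.001], [0.001, 0.003, -1.0]]
force: [0.6, 1.4, -1.1]
opening: 0.339
grasp_force: 30.0
```

>>> {"name": "step_arm", "arguments": {"targets": [[-0.322,0,0,0,0],[-0.322,0,0,0,0]]}}

```text
time_s: 4.3
position: [0.4841, 0.304, 0.0421]
tcp_rot: [[-0.017, 1.0, 0.002], [1.0, 0.017, 0.001], [0.001, 0.002, -1.0]]
force: [0.0, 0.0, -1.1]
opening: 0.344
grasp_force: 20.4
```

```bash
python3 -c "
from h import *
s=read_state();print(s['opening'],s['grasp_force'],s['position'],s['force'],s['moment'])"
```

```text
0.3442045733840046 20.406867563724518 [0.4841054  0.30404906 0.04211852] [ 0.0093913   0.00298078 -1.0946031 ] [-0.07932354  0.07766944 -0.00203829]
```

>>> {"name": "step_arm", "arguments": {"targets": [[-0.316,0,0,0,0],[-0.316,0,0,0,0],[-0.316,0,0,0,0]]}}

```text
time_s: 4.6
position: [0.4836, 0.3038, 0.0411]
tcp_rot: [[-0.017, 1.0, 0.0], [1.0, 0.017, 0.0], [0.0, 0.0, -1.0]]
force: [-0.9, -0.0, -0.6]
opening: 0.346
grasp_force: 15.0
```

>>> {"name": "step_arm", "arguments": {"targets": [[-0.31,0,0,0,0],[-0.31,0,0,0,0],[-0.31,0,0,0,0]]}}

```text
time_s: 4.9
position: [0.4835, 0.3038, 0.041]
tcp_rot: [[-0.017, 1.0, -0.0], [1.0, 0.017, -0.0], [-0.0, -0.0, -1.0]]
force: [0.4, 0.4, -0.9]
opening: 0.346
grasp_force: 10.8
```

```bash
python3 -c "
from h import *
s=read_state();print(s['opening'],s['grasp_force'],s['position'],s['force'],s['moment'])"
```

```text
0.34552602406727956 10.803693383932114 [0.48353362 0.30380415 0.04098012] [ 0.43959385  0.36899279 -0.94446037] [-0.08858965  0.00908111 -0.01638431]
```

>>> {"name": "step_arm", "arguments": {"targets": [[-0.305,0,0,0,0],[-0.305,0,0,0,0],[-0.305,0,0,0,0],[-0.302,0,0,0,0],[-0.302,0,0,0,0],[-0.302,0,0,0,0]]}}

```text
time_s: 5.5
position: [0.4835, 0.3038, 0.0411]
tcp_rot: [[-0.017, 1.0, -0.0], [1.0, 0.017, 0.0], [0.0, -0.0, -1.0]]
force: [0.2, -0.1, -1.2]
opening: 0.353
grasp_force: 1.1
```

Run:
```python
from h import *
s=read_state();print(s['opening'],s['grasp_force'],s['moment'])
b=capture("top");w=capture("wrist")
A=cv2.resize(b["color"][200:280,180:290],(550,400),interpolation=cv2.INTER_CUBIC)
W=w["color"][200:420,140:420]
A2=np.zeros((620,560,3),np.uint8);A2[:400,:550]=A;A2[400:,:280]=W
cv2.imwrite("pics/l2.png",A2[:600,:,::-1])
```

```text
0.35257587641952914 1.1481889172591764 [-0.0320012   0.1022818  -0.05012534]
```

View pics/l2.png

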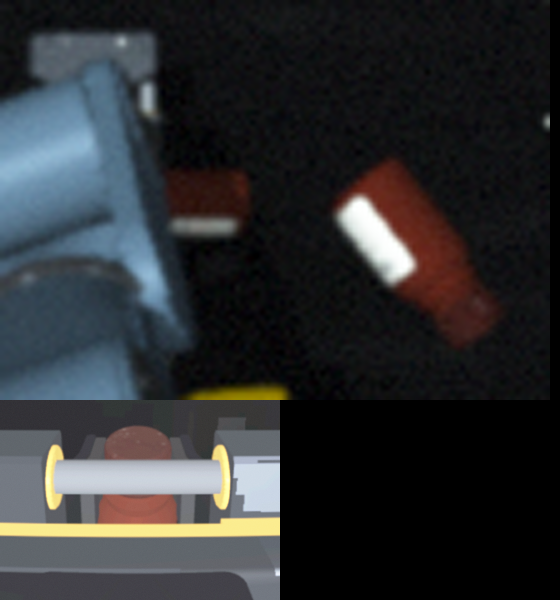

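>>> {"name": "step_arm", "arguments": {"targets": [[-0.308,0,0,0,0],[-0.308,0,0,0,0],[-0.308,0,-0.01,0.03,0],[-0.308,0,-0.02,0.06,0],[-0.308,0,-0.04,0.09,0],[-0.308,0,-0.05,0.12,0],[-0.305,0,-0.05,0.12,0],[-0.305,0,-0.05,0.12,0]]}}

```text
time_s: 6.4
position: [0.4839, 0.2912, 0.0716]
tcp_rot: [[-0.016, 1.0, 0.001], [1.0, 0.016, 0.0], [0.0, 0.001, -1.0]]
force: [-0.1, -0.7, -0.9]
opening: 0.346
grasp_force: 2.5
```

Run:
```python
from h import *
s=read_state();print(s['opening'],s['grasp_force'],s['moment'],s['force'])
b=capture("scene");w=capture("wrist")
# red-brown segmentation of small bottle in top & scene
t=capture("top")
for n,c,(r0,r1,c0,c1) in (("top",t,(200,280,180,240)),("scene",b,(180,250,170,228))):
    im=c["color"][r0:r1,c0:c1].astype(int)
    m=(im[...,0]>50)&(im[...,0]>2*im[...,1])&(im[...,0]>1.6*im[...,2])
    v,u=np.nonzero(m); print(n,len(u),u.min()+c0,u.max()+c0,v.min()+r0,v.max()+r0) if len(u) else print(n,0)
A=cv2.resize(b["color"][170:260,170:290],(800,600),interpolation=cv2.INTER_CUBIC)
A[:330,380:]=w["color"][90:,70:490]
cv2.imwrite("pics/l3.png",A[:,:,::-1])
```

```text
0.34626421933437584 2.482489912727033 [-0.02231512  0.0447034  -0.00775734] [-0.12329429 -0.72499598 -0.92663798]
top 15 222 232 235 240
scene 0
```

View pics/l3.png

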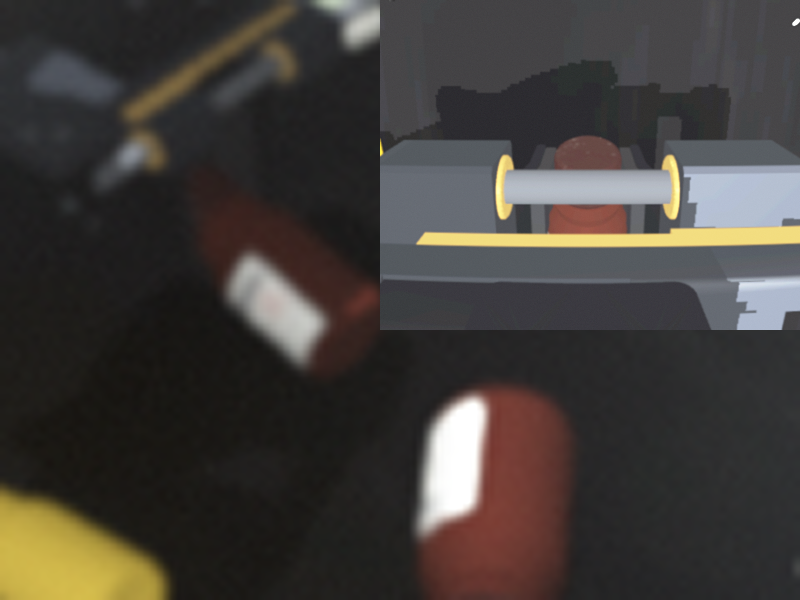

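The bottle has tilted about 30°, with its foot down at around (340,340) in the crop. The light grip works as a pivot, so I'll keep loosening slowly.

>>> {"name": "step_arm", "arguments": {"targets": [[-0.305,0,0,0.04,0],[-0.305,0,0,0.04,0],[-0.304,0,0,0.04,0],[-0.304,0,0,0.04,0],[-0.303,0,0,0.04,0],[-0.303,0,0,0.04,0],[-0.303,0,0,0.04,0],[-0.303,0,0,0.04,0]]}}

```text
time_s: 7.35
position: [0.4835, 0.2913, 0.081]
tcp_rot: [[-0.017, 1.0, -0.0], [1.0, 0.017, -0.0], [-0.0, -0.0, -1.0]]
force: [0.2, -0.2, -0.5]
opening: 0.353
grasp_force: 0.8
```

```bash
cat > seg.py <<'E'
from h import *
s=read_state();print(s['opening'],s['grasp_force'],s['moment'],s['force'],s['position'])
c=capture("scene")
im=c["color"][180:260,180:228].astype(float)
m=((im[...,0]>45)&(im[...,0]>1.5*im[...,1])&(im[...,0]>1.5*im[...,2])).astype(np.uint8)
v,u=np.nonzero(m); print(len(u),u.min()+180,u.max()+180,v.min()+180,v.max()+180)
g=c["color"][185:250:3,184:250:3].astype(int)
for r in g: print(''.join('L' if p.min()>90 else 'R' if p[0]>45 and p[0]>1.5*p[1] else '#' if p.max()>70 else '+' if p.max()>45 else '.' for p in r))
E
python3 seg.py
```

```text
0.3528994288900909 0.7830925966754876 [-0.09819115  0.04641812  0.03997112] [ 0.24808892 -0.19485366 -0.46771211] [0.48351936 0.29130169 0.08103415]
214 199 218 202 226
++#++.................
.+L#..................
+L##..................
++....................
.....+................
.....+................
......RRR.............
.....RRRRR............
.....RRRRR............
.....++#RRR...........
.....+LL#RR...........
......LLLRRR..........
......LLL#RR..........
.......LLLRR..........
.......#L#+........+++
..................LLRR
.................LLLRR
.................LLLRR
.................LLLRR
................+LLLRR
................+LLLRR
+...............LLRRRR
```

>>> {"name": "step_arm", "arguments": {"targets": [[-0.303,0,0.02,0,0],[-0.303,0,-0.02,0,0],[-0.303,0,0.02,0,0],[-0.303,0,-0.02,0,0],[-0.303,0,0,0,0],[-0.303,0,0,0,0],[-0.303,0,0,0,0]]}}

```text
time_s: 8.1
position: [0.4837, 0.2914, 0.0811]
tcp_rot: [[-0.017, 1.0, 0.0], [1.0, 0.017, 0.0], [0.0, 0.0, -1.0]]
force: [0.1, -0.0, -0.0]
opening: 0.347
grasp_force: 1.5
```

```bash
python3 seg.py
```

```text
0.34736860845151757 1.5333959279450937 [-0.090925   -0.09338513 -0.0144848 ] [ 0.07248242 -0.00855503 -0.01915042] [0.48369894 0.29143157 0.08108569]
181 198 216 202 225
++#++.................
.+L#..................
+L##..................
++....................
......+...............
......................
......+RR.............
.....RRRRR............
.....RRRRR............
.....+##RR............
.....#LL#RR...........
.....+LLLRR...........
......LLL+R...........
......#LL#R...........
.......##+.........+++
..................LLRR
.................LLLRR
.................LLLRR
.................LLLRR
................+LLLRR
................+LLLRR
+...............LLRRRR
```

```bash
cat > fit.py <<'E'
from h import *
def fit(foot_d=(70,92)):
    s=read_state();P=s['position'];g=np.array([P[0],P[1],P[2]+.011]);c=capture("scene")
    im=c["color"].astype(float)
    R=(im[...,0]>45)&(im[...,0]>1.5*im[...,1])&(im[...,0]>1.5*im[...,2]); L=im.min(2)>80
    m=(R|L); m[:, :185]=0; m[:202]=0; m[:,228:]=0; m[250:]=0
    obs=m[202:250,185:228]
    best=[]
    for th in range(-20,60,2):
      for d in range(70,95,2):
        ax=np.array([0.,np.sin(np.radians(th)),np.cos(np.radians(th))]); f=g-ax*d/1000
        e1=np.array([1.,0,0]);e2=np.cross(ax,e1);pts=[]
        for h in (0,.056):
          for t in np.linspace(0,2*np.pi,24): pts.append(proj(c,f+ax*h+.0205*(np.cos(t)*e1+np.sin(t)*e2)))
        k=cv2.convexHull(np.float32(pts)); M=np.zeros((420,560),np.uint8); cv2.fillConvexPoly(M,np.int32(np.round(k)),1)
        q=M[202:250,185:228].astype(bool); best.append((((q&obs).sum()/(q|obs).sum()),th,d,f.round(4)))
    best.sort(key=lambda b:-b[0]); print(s['opening'],s['grasp_force'],P); [print(b) for b in best[:6]]
fit()
E
python3 fit.py
```

```text
0.346595645043755 1.5426621742335556 [0.48372912 0.2914134  0.08108611]
(np.float64(0.7715736040609137), 18, 86, array([0.4837, 0.2648, 0.0103]))
(np.float64(0.7707808564231738), 20, 86, array([0.4837, 0.262 , 0.0113]))
(np.float64(0.7625), 16, 88, array([0.4837, 0.2672, 0.0075]))
(np.float64(0.7556675062972292), 20, 84, array([0.4837, 0.2627, 0.0132]))
(np.float64(0.7543424317617866), 16, 90, array([0.4837, 0.2666, 0.0056]))
(np.float64(0.75), 20, 88, array([0.4837, 0.2613, 0.0094]))
```

>>> {"name": "step_arm", "arguments": {"targets": [[-0.303,0,0,0.02,0],[-0.303,0,0.03,0.02,0],[-0.303,0,-0.03,0.02,0],[-0.303,0,0.03,0.02,0],[-0.303,0,-0.03,0.02,0],[-0.303,0,0.03,0.02,0],[-0.303,0,-0.03,0.02,0],[-0.303,0,0,0.02,0],[-0.303,0,0,0.02,0],[-0.303,0,0,0.02,0]]}}

```text
time_s: 9.2
position: [0.4833, 0.2915, 0.0859]
tcp_rot: [[-0.017, 1.0, -0.0], [1.0, 0.017, -0.0], [-0.0, -0.0, -1.0]]
force: [0.2, -0.4, -0.8]
opening: 0.349
grasp_force: 0.9
```

```bash
python3 fit.py
```

```text
0.34918864784767745 0.8527716435492039 [0.48332452 0.29151991 0.08588925]
(np.float64(0.6923076923076923), 2, 88, array([0.4833, 0.2884, 0.0089]))
(np.float64(0.6875), 2, 86, array([0.4833, 0.2885, 0.0109]))
(np.float64(0.6842105263157895), 0, 90, array([0.4833, 0.2915, 0.0069]))
(np.float64(0.6834733893557423), 0, 88, array([0.4833, 0.2915, 0.0089]))
(np.float64(0.6818181818181818), 0, 86, array([0.4833, 0.2915, 0.0109]))
(np.float64(0.6759002770083102), -2, 90, array([0.4833, 0.2947, 0.0069]))
```

>>> {"name": "step_arm", "arguments": {"targets": [[-0.304,0,0,-0.01,0],[-0.304,0,0,-0.02,0],[-0.304,0,0,-0.03,0],[-0.304,0,0,-0.04,0],[-0.304,0,0,-0.048,0],[-0.304,0,0,-0.048,0],[-0.304,0,0,-0.048,0]]}}

```text
time_s: 9.95
position: [0.4837, 0.2916, 0.0766]
tcp_rot: [[-0.017, 1.0, 0.001], [1.0, 0.017, 0.001], [0.001, 0.001, -1.0]]
force: [-4.1, -0.1, 19.5]
opening: 0.347
grasp_force: 11.8
```

```bash
python3 fit.py; python3 -c "
from h import *
print(read_state()['force'])"
```

```text
0.3470181552155499 11.764406738220714 [0.48372462 0.29157681 0.0766216 ]
(np.float64(0.6807909604519774), 0, 80, array([0.4837, 0.2916, 0.0076]))
(np.float64(0.675), 0, 82, array([0.4837, 0.2916, 0.0056]))
(np.float64(0.6704545454545454), 2, 78, array([0.4837, 0.2889, 0.0097]))
(np.float64(0.6657534246575343), 0, 84, array([0.4837, 0.2916, 0.0036]))
(np.float64(0.6657458563535912), 2, 80, array([0.4837, 0.2888, 0.0077]))
(np.float64(0.6629834254143646), -2, 82, array([0.4837, 0.2944, 0.0057]))
[-4.82971785 -1.2061042  18.63335854]
```

>>> {"name": "step_arm", "arguments": {"targets": [[-0.304,0,0,0.01,0],[-0.25,0,0,0.01,0],[-0.1,0,0,0.01,0],[0.2,0,0,0.01,0],[0.2,0,0,0.01,0],[0.2,0,0,0.01,0],[0.2,0,0,0.01,0],[0.2,0,0,0.01,0],[0.2,0,0,0.01,0]]}}

```text
time_s: 10.9
position: [0.4836, 0.2913, 0.0765]
tcp_rot: [[-0.017, 1.0, 0.0], [1.0, 0.017, 0.0], [0.0, 0.0, -1.0]]
force: [0.1, -0.8, 0.1]
opening: 0.601
grasp_force: 0.0
```

```bash
python3 fit.py
python3 - <<'E'
from h import *
w=capture("wrist");b=capture("scene")
A=cv2.resize(b["color"][170:260,170:290],(800,600),interpolation=cv2.INTER_CUBIC)
A[:330,380:]=w["color"][90:,70:490]
cv2.imwrite("pics/l4.png",A[:,:,::-1])
E
```

```text
0.6006604886504255 0.0 [0.4835698  0.29132606 0.07653093]
(np.float64(0.7110481586402266), 2, 78, array([0.4836, 0.2886, 0.0096]))
(np.float64(0.7099447513812155), 0, 82, array([0.4836, 0.2913, 0.0055]))
(np.float64(0.7091412742382271), 2, 80, array([0.4836, 0.2885, 0.0076]))
(np.float64(0.7078651685393258), 0, 80, array([0.4836, 0.2913, 0.0075]))
(np.float64(0.6994535519125683), 0, 84, array([0.4836, 0.2913, 0.0035]))
(np.float64(0.692722371967655), 2, 82, array([0.4836, 0.2885, 0.0056]))
```

View pics/l4.png

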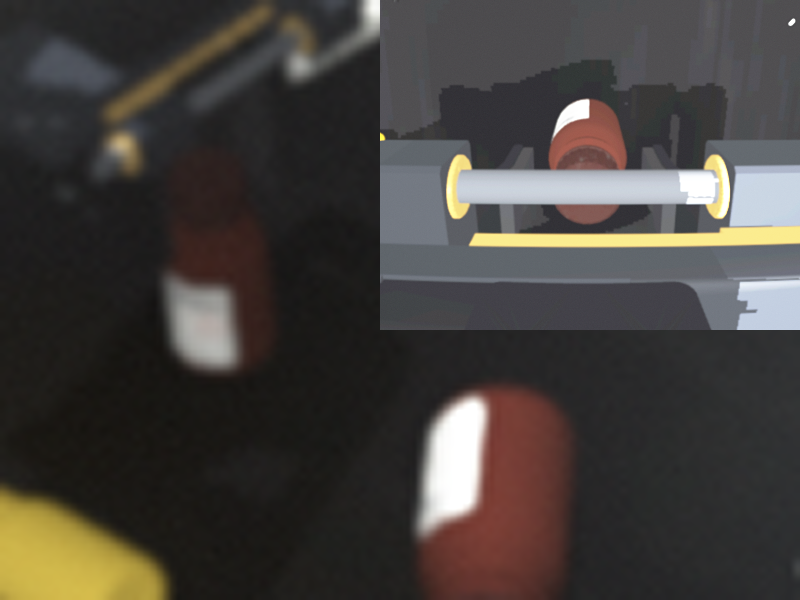

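The bottle stands upright at crop (210,270) between the open fingers, and is let go. Next I'll locate its axis for the regrip.

Run:
```python
from h import *
c=capture("scene")
np.set_printoptions(precision=4,suppress=True)
P=lambda x,y,z:atz(c,170+x*.15,170+y*.15,z)
print(P(213,160,.094),P(219,355,0.0))
for y in(.285,.288,.2915): print(y,[((proj(c,(.4836+dx,y+dy,z))-170)/.15).round(0) for dx,dy,z in((0,0,.094),(-.0145,-.0145,0),(0,0,0))], [((proj(c,(.4836+s*.01305,y-s*.01581,.028))-170)/.15).round(0) for s in(-1,1)])
```

```text
[0.4891 0.2865 0.094 ] [ 0.4771  0.2843 -0.    ]
0.285 [array([205., 169.]), array([228., 380.]), array([229., 346.])] [array([172., 295.]), array([273., 295.])]
0.288 [array([200., 165.]), array([223., 377.]), array([224., 343.])] [array([167., 291.]), array([268., 292.])]
0.2915 [array([194., 162.]), array([217., 373.]), array([218., 339.])] [array([161., 288.]), array([262., 288.])]
```

>>> {"name": "step_arm", "arguments": {"targets": [[0.2,0,-0.013,-0.018,0],[0.2,0,-0.013,-0.018,0],[-0.5,0,-0.013,-0.018,0],[-0.5,0,-0.013,-0.018,0],[-0.5,0,-0.013,-0.018,0],[-0.5,0,-0.013,-0.018,0],[-0.5,0,-0.013,-0.018,0],[-0.5,0,-0.013,-0.018,0],[-0.5,0,-0.013,-0.018,0],[-0.5,0,-0.013,-0.018,0]]}}

```text
time_s: 12.1
position: [0.4835, 0.2881, 0.072]
tcp_rot: [[-0.017, 1.0, -0.0], [1.0, 0.017, 0.0], [0.0, -0.0, -1.0]]
force: [-0.6, -0.0, -0.8]
opening: 0.367
grasp_force: 28.8
```

>>> {"name": "step_arm", "arguments": {"targets": [[-0.5,0,0,0.1,0],[-0.5,0,0,0.25,0],[-0.5,0,0,0.4,0],[-0.5,0,0,0.56,0],[-0.5,0.03,-0.1,0.56,-0.045],[-0.5,0.06,-0.2,0.56,-0.09],[-0.5,0.09,-0.3,0.56,-0.135],[-0.5,0.12,-0.4,0.56,-0.18],[-0.5,0.16,-0.5,0.56,-0.225],[-0.5,0.2,-0.6,0.56,-0.27],[-0.5,0.23,-0.7,0.56,-0.315],[-0.5,0.26,-0.8,0.56,-0.36],[-0.5,0.29,-0.9,0.56,-0.405],[-0.5,0.326,-1,0.56,-0.449],[-0.5,0.326,-1,0.56,-0.449],[-0.5,0.326,-1,0.56,-0.449]]}}

```text
time_s: 13.7
position: [0.5648, 0.0377, 0.2119]
tcp_rot: [[0.984, 0.176, -0.001], [0.176, -0.984, 0.001], [-0.001, -0.001, -1.0]]
force: [-1.2, 1.0, -0.9]
opening: 0.371
grasp_force: 28.8
```

>>> {"name": "step_arm", "arguments": {"targets": [[-0.5,0,-0.18,0,0],[-0.5,0,-0.364,0,0],[-0.5,0,-0.364,0,0],[-0.5,0,-0.364,0,0],[-0.5,0,-0.364,0,0]]}}

```text
time_s: 14.2
position: [0.5644, -0.0513, 0.2119]
tcp_rot: [[0.984, 0.178, -0.001], [0.178, -0.984, 0.001], [-0.001, -0.001, -1.0]]
force: [0.1, -0.4, -0.9]
opening: 0.369
grasp_force: 28.8
```

Run:
```python
from h import *
a=capture("scene");w=capture("wrist");s=read_state();p=s['position'];print(p,s['opening'],s['force'])
x0,y0,k=270,110,5
A=cv2.resize(a["color"][y0:y0+120,x0:x0+160],(800,600),interpolation=cv2.INTER_CUBIC).copy()
th=np.radians(10.2);R=np.array([[np.cos(th),-np.sin(th)],[np.sin(th),np.cos(th)]])
def dot(q,col):
    u=((proj(a,q)-[x0,y0]+.5)*k).astype(int); cv2.circle(A,tuple(int(i) for i in u),3,col,-1)
for c in((-.063,.113),(.063,.113),(.063,-.113),(-.063,-.113)):
    q=R@c+[.576,-.105];dot((*q,.112),(255,0,0))
for z in(.094,.0): # predicted cap top / foot if hung straight
    dot((p[0],p[1],p[2]+.011-.083+z),(0,255,0))
for t in(0,np.pi/2,np.pi,1.5*np.pi): dot((p[0]+.0205*np.cos(t),p[1]+.0205*np.sin(t),p[2]-.072),(0,255,255))
A[:150,:200]=cv2.resize(w["color"],(200,150))
cv2.imwrite("pics/p1.png",A[:,:,::-1])
```

```text
[ 0.56465979 -0.05112201  0.21200326] 0.3692405400254721 [ 0.03984572 -0.05919806 -1.58766799]
```

View pics/p1.png

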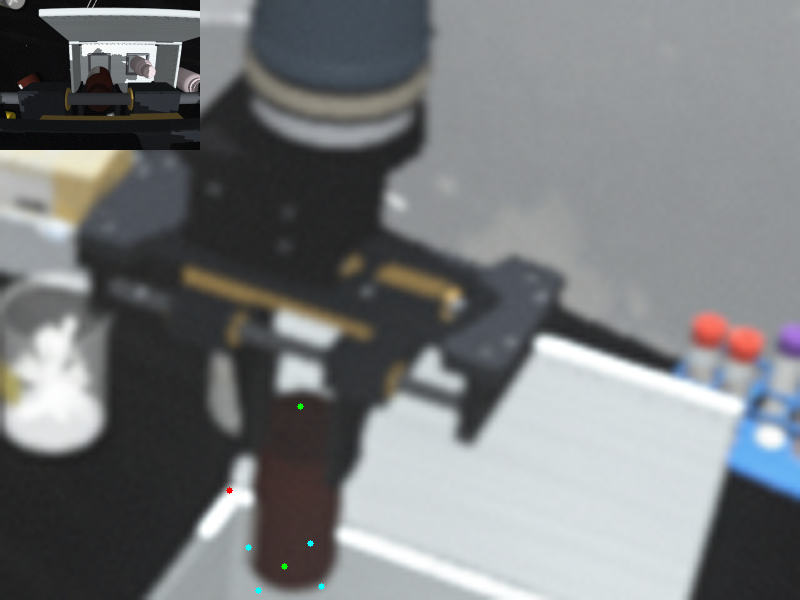

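The bottle hangs straight. The predicted axis (300,405)–(284,566) matches it to about 2 mm, and it is over the pocket. I'll descend in stages.

>>> {"name": "step_arm", "arguments": {"targets": [[-0.5,0,-0.006,-0.12,0],[-0.5,0,-0.006,-0.24,0],[-0.5,0,-0.006,-0.36,0],[-0.5,0,-0.006,-0.44,0],[-0.5,0,-0.006,-0.47,0],[-0.5,0,-0.006,-0.49,0],[-0.5,0,-0.006,-0.49,0]]}}

```text
time_s: 15.0
position: [0.5654, -0.054, 0.0897]
tcp_rot: [[0.984, 0.177, 0.0], [0.177, -0.984, -0.0], [0.0, 0.0, -1.0]]
force: [-0.0, 0.2, -0.8]
opening: 0.37
grasp_force: 28.8
```

>>> {"name": "step_arm", "arguments": {"targets": [[-0.5,0,0,-0.016,0],[-0.5,0,0,-0.03,0],[-0.5,0,0,-0.042,0],[-0.5,0,0,-0.042,0]]}}

```text
time_s: 15.4
position: [0.5649, -0.0545, 0.0789]
tcp_rot: [[0.984, 0.176, -0.0], [0.176, -0.984, 0.0], [-0.0, -0.0, -1.0]]
force: [-0.4, -0.1, 0.4]
opening: 0.366
grasp_force: 28.8
```

>>> {"name": "step_arm", "arguments": {"targets": [[-0.5,0,0,-0.004,0],[-0.2,0,0,-0.004,0],[0,0,0,-0.004,0],[0.3,0,0,-0.004,0],[0.3,0,0,-0.004,0],[0.3,0,0,-0.004,0],[0.3,0,0,-0.004,0],[0.3,0,0,-0.004,0],[0.3,0,0,0.1,0],[0.3,0,0,0.3,0],[0.3,0,0,0.5,0],[0.3,0,0,0.8,0],[0.3,0,0,0.8,0]]}}

```text
time_s: 16.7
position: [0.5669, -0.0549, 0.2841]
tcp_rot: [[0.984, 0.176, 0.008], [0.176, -0.984, -0.002], [0.007, 0.004, -1.0]]
force: [1.0, -0.5, -0.4]
opening: 0.654
grasp_force: 0.0
```

Run:
```python
from h import *
w=capture("wrist");b=capture("scene");s=read_state();print(s['position'],s['force'],s['joint_positions'])
A=cv2.resize(b["color"][150:300,270:470],(800,600),interpolation=cv2.INTER_CUBIC)
A[:210,:280]=cv2.resize(w["color"],(280,210))
cv2.imwrite("pics/p2.png",A[:,:,::-1])
```

```text
[ 0.56769442 -0.05510865  0.28408297] [-0.52827396 -0.18371774 -0.59701536] [-1.67684081e+01  2.23671527e+01  8.68093023e+01  3.41822967e-03
  7.02050504e+01  6.30784756e+01]
```

View pics/p2.png

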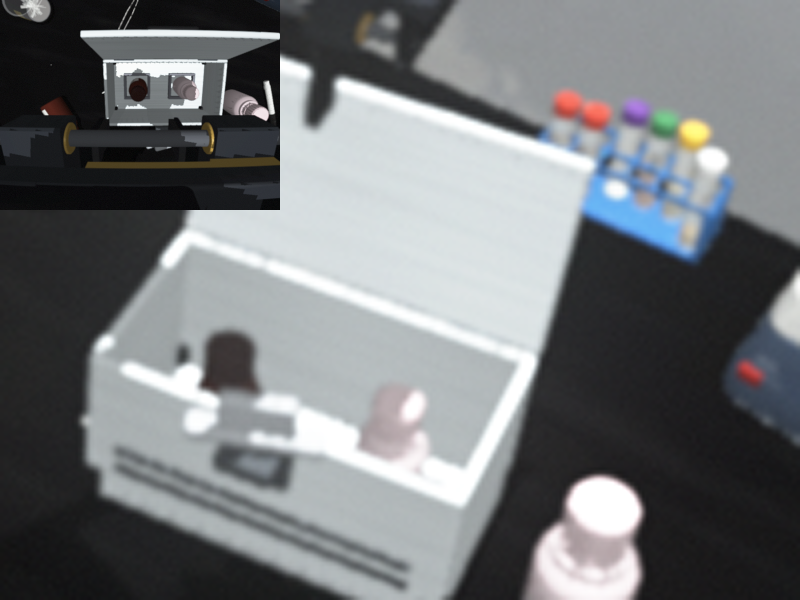

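The bottle's dark cap stands upright in the left pocket (scene crop (230,360)), with the milky one at (395,420); the wrist inset confirms both are in their pockets. Next is the lid: I'll go behind it with the fingers shut.

>>> {"name": "step_arm", "arguments": {"targets": [[-1,0,0,0.1,0],[-1,0.15,-0.03,0.1,0],[-1,0.3,-0.06,0.1,0],[-1,0.45,-0.09,0.1,0],[-1,0.528,-0.112,0.1,0],[-1,0.528,-0.112,0.1,0],[-1,0.528,-0.112,0.1,0],[-1,0.528,-0.112,0.1,0],[-1,0.528,-0.112,0.1,0]]}}

```text
time_s: 17.7
position: [0.6959, -0.082, 0.3041]
tcp_rot: [[0.984, 0.176, -0.001], [0.176, -0.984, 0.0], [-0.001, -0.0, -1.0]]
force: [-0.2, -0.0, 0.1]
opening: 0.01
grasp_force: 0.0
```

>>> {"name": "step_arm", "arguments": {"targets": [[-1,0,0,-0.15,0],[-1,0,0,-0.28,0],[-1,0,0,-0.352,0],[-1,0,0,-0.352,0],[-1,-0.04,-0.007,-0.352,0],[-1,-0.08,-0.014,-0.352,0],[-1,-0.12,-0.021,-0.352,0],[-1,-0.16,-0.028,-0.352,0],[-1,-0.16,-0.028,-0.352,0]]}}

```text
time_s: 18.6
position: [0.6558, -0.09, 0.2174]
tcp_rot: [[0.984, 0.175, 0.0], [0.175, -0.984, -0.001], [0.0, 0.001, -1.0]]
force: [0.2, -0.1, -0.2]
opening: 0.008
grasp_force: 0.2
```

>>> {"name": "step_arm", "arguments": {"targets": [[-1,-0.05,-0.009,0,0],[-1,-0.1,-0.018,0,0],[-1,-0.145,-0.026,-0.005,0],[-1,-0.18,-0.032,-0.018,0],[-1,-0.216,-0.039,-0.034,0],[-1,-0.252,-0.045,-0.056,0]]}}

```text
time_s: 19.2
position: [0.5938, -0.1009, 0.2018]
tcp_rot: [[0.984, 0.176, 0.001], [0.176, -0.984, -0.0], [0.001, 0.0, -1.0]]
force: [2.8, -0.5, -0.3]
opening: 0.007
grasp_force: 1.1
```

>>> {"name": "step_arm", "arguments": {"targets": [[-1,-0.03,-0.006,-0.024,0],[-1,-0.062,-0.011,-0.048,0],[-1,-0.095,-0.017,-0.078,0],[-1,-0.117,-0.021,-0.11,0]]}}

```text
time_s: 19.6
position: [0.5638, -0.106, 0.1739]
tcp_rot: [[0.984, 0.176, -0.001], [0.176, -0.984, 0.0], [-0.001, -0.0, -1.0]]
force: [2.4, -0.2, 1.5]
opening: 0.005
grasp_force: 0.8
```

>>> {"name": "step_arm", "arguments": {"targets": [[-1,-0.025,-0.004,-0.03,0],[-1,-0.042,-0.008,-0.064,0],[-1,-0.056,-0.01,-0.104,0],[-1,-0.066,-0.012,-0.144,0],[-1,-0.072,-0.013,-0.17,0],[-1,-0.075,-0.013,-0.184,0],[-1,-0.075,-0.013,-0.184,0]]}}

```text
time_s: 20.3
position: [0.5456, -0.1091, 0.1284]
tcp_rot: [[0.984, 0.176, -0.001], [0.176, -0.984, 0.0], [-0.001, -0.001, -1.0]]
force: [-1.0, 0.6, 1.8]
opening: 0.006
grasp_force: 1.2
```

>>> {"name": "step_arm", "arguments": {"targets": [[-1,0,0,-0.005,0],[-1,0,0,-0.01,0],[-1,0,0,-0.01,0]]}}

```text
time_s: 20.6
position: [0.5456, -0.1091, 0.1282]
tcp_rot: [[0.984, 0.177, -0.001], [0.177, -0.984, -0.0], [-0.001, 0.0, -1.0]]
force: [-4.0, 1.0, 16.9]
opening: 0.006
grasp_force: 8.3
```

>>> {"name": "step_arm", "arguments": {"targets": [[-1,0,0,0.15,0],[0,0,0,0.32,0],[0,-0.1,-0.02,0.32,-0.1],[0,-0.216,-0.04,0.32,-0.2],[0,-0.216,-0.04,0.32,-0.3],[0,-0.216,-0.04,0.32,-0.407],[0,-0.216,-0.04,0.32,-0.407],[0,-0.216,-0.04,0.32,-0.407],[0,-0.216,-0.04,0.32,-0.407],[0,-0.216,-0.04,0.32,-0.407],[0,-0.216,-0.04,0.32,-0.407],[0,-0.216,-0.04,0.32,-0.407],[0,-0.216,-0.04,0.32,-0.407]]}}

```text
time_s: 21.9
position: [0.4918, -0.1191, 0.2058]
tcp_rot: [[0.454, -0.891, -0.001], [-0.891, -0.454, 0.0], [-0.001, 0.001, -1.0]]
force: [0.5, -0.7, 0.2]
opening: 0.501
grasp_force: 0.0
```

Run:
```python
from h import *
s=read_state();print(s['position'],s['tcp_rot'][:,1],s['opening'],s['joint_positions'])
```

```text
[ 0.49175402 -0.11905451  0.20577139] [-8.91071544e-01 -4.53862425e-01  6.34302347e-04] 0.5013423790178924 [-2.62780849e+01  2.31089147e+01  1.00488057e+02 -8.67058958e-03
  5.64541136e+01  1.26734951e+02]
```

Down, grip the plate.

>>> {"name": "step_arm", "arguments": {"targets": [[0,0,0,-0.1,0],[0,0,0,-0.2,0],[0,0,0,-0.247,0],[0,0,0,-0.247,0],[-1,0,0,-0.247,0],[-1,0,0,-0.247,0],[-1,0,0,-0.247,0],[-1,0,0,-0.247,0],[-1,0,0,-0.247,0],[-1,0,0,-0.247,0],[-1,0,0,-0.247,0],[-1,0,0,-0.247,0]]}}

```text
time_s: 23.1
position: [0.4941, -0.1185, 0.1449]
tcp_rot: [[0.451, -0.892, 0.005], [-0.893, -0.451, 0.001], [0.001, -0.005, -1.0]]
force: [4.8, 4.0, -0.1]
opening: 0.115
grasp_force: 30.0
```

>>> {"name": "step_arm", "arguments": {"targets": [[-1,0.01,0.004,0,0.045],[-1,0.01,0.004,0,0.09],[-1,0.01,0.004,0,0.135],[-1,0.01,0.004,0,0.18]]}}

```text
time_s: 23.5
position: [0.4942, -0.1185, 0.1449]
tcp_rot: [[0.863, -0.505, -0.001], [-0.505, -0.863, -0.001], [-0.0, 0.001, -1.0]]
force: [-2.1, -0.4, 3.8]
opening: 0.115
grasp_force: 30.0
```

>>> {"name": "step_arm", "arguments": {"targets": [[-1,0,0,0,0.045],[-1,0,0,0,0.09],[-1,0,0,0,0.135],[-1,0,0,0,0.18],[-1,0,0,0,0.205],[-1,0,0,0,0.205],[-1,0,0,0,0.205]]}}

```text
time_s: 24.2
position: [0.4942, -0.1186, 0.1449]
tcp_rot: [[0.994, 0.107, -0.0], [0.107, -0.994, -0.001], [-0.001, 0.001, -1.0]]
force: [-2.7, -1.3, 5.7]
opening: 0.11
grasp_force: 30.0
```

Run:
```python
from h import *
s=read_state();print(s['position'],s['tcp_rot'][:,1],s['opening'],s['moment'],s['force'],s['grasp_force'])
```

```text
[ 0.49422732 -0.11857511  0.14487029] [ 1.06517827e-01 -9.94310452e-01  8.23240440e-04] 0.10976632154418807 [-0.32414473  0.68145791  0.07343474] [-2.66934592 -1.31076395  5.71744611] 30.003564655780792
```

>>> {"name": "step_arm", "arguments": {"targets": [[-1,0,0,0,0.018],[-1,0,0,0,0.018],[-0.7,0,0,0,0.018],[-0.4,0,0,0,0.018],[-0.2,0,0,0,0.018],[-0.2,0,0,0,0.018],[-0.2,0,0,0,0.018],[-0.2,0,0,0.1,0.018],[-0.2,0,0,0.3,0.018],[-0.2,-0.1,0.1,0.5,0.018],[-0.2,-0.2,0.5,0.6,0.018],[-0.2,-0.2,0.9,0.6,0.018],[-0.2,-0.2,0.9,0.6,0.018],[-0.2,-0.2,0.9,0.6,0.018],[-0.2,-0.2,0.9,0.6,0.018]]}}

```text
time_s: 25.7
position: [0.4433, 0.111, 0.295]
tcp_rot: [[0.986, 0.169, 0.001], [0.169, -0.986, 0.002], [0.001, -0.002, -1.0]]
force: [0.3, 0.0, -0.1]
opening: 0.396
grasp_force: 0.0
```

Run:
```python
from h import *
s=read_state();print(s['position'],s['force'],s['time_s'])
# check turnbutton orientation & lid in top view without viewing
b=capture("top"); g=cv2.cvtColor(b["color"],cv2.COLOR_RGB2GRAY)
G=g[205:255:1,310:375:1]
for r in G[::2]: print(''.join(' .:-=+*#%@'[min(9,int(p)//26)] for p in r))
th=np.radians(10.2)
for cx,cy,z in((-.085,0,.15),(-.063,.113,.12),(-.063,-.113,.12),(-.123,0,.132),(-.047,0,.132)):
    q=(.576+cx*np.cos(th)-cy*np.sin(th),-.105+cx*np.sin(th)+cy*np.cos(th),z);print((proj(b,q)-[310,205]).round(1))
```

```text
[0.4432932  0.11096173 0.29502396] [ 0.28374777  0.04200193 -0.07823399] 25.7
@@@@@@@@@@@@@@@@@@@@@%%%%%#**++=---+#@@@@@@@%@@@@@@@@@@@@@@@+.   
@@@@@@@@@@@@%%#***++=-:::::..:::::-*%@@@@@@@@@@@@@@@@%@@@@@@%:   
@@@@@@@@@@%*-::::::::::-++*#%%%%%%%@@@@@@@@@@@@@@@@%%@@@@@@@@-.  
@@@@@@@@@@%*=++*#%%%%%%@@@@@@@@@@@@@@@@@@@@@@@@@@@%%@@@@@@@@@#:  
@@@@@@@@@@@@@@@@@@@@@@@@@@@@@@@@@@@@@@@@@@@@@@@@%%%%@%@@@@@@@%:  
@@@@@@@@@@@@@@@@@@@@@@@@@@@@@@@@@@@@@@@@@@@@@@@@@%@@@@@@@@@@@@+. 
@@@@@@@@@@@@@@@@@@@@@@@@@@@@@@@@@@@@@@@@@@@@@@@@@@@@@@@@@@@@@@%: 
@@@@@@@@@@@@@@@@@@@@@@@@@@@@@@@@@@@@@@@@@@@@@@@@@@@@@@@@@@@@@@@- 
@@@@@@@@@@@@@@@@@@@@@@@@@@@@@@@@@@@@@@@@@@@@@@@@@@@@@@@@@@@@@@@*.
@@@@@@@@@@@@@@@@@@@@@@@@@@@@@@@@@@@@@@@@@@@@@@@@@@@@@@@@@@@%#*=. 
@@@@@@@@@@@@@@@@@@@@@@@@@@@@@@@@@@@@@@@@@@@@@@@%%%#++===-:.      
@@@@@@@@@@@@@@@@@@@@@@@@@@@@@@@@@@@@%%%#+=-----:.....            
@@@@@@@@@@@@@@@@@@@@@@@%%@@@@@#+=-:::.....                       
@@@@@@@@@@@@@%%%#+=---++*#%@@@%*=:                               
@@%%%*==----::..:.. .:=++#@@@@@#+:                               
=-:.....             .-++*%%@@@#+=.                              
                      :++*#%@@@%*+:                              
                      .-++#@%@@@#+:.                             
                      .:=+*%%@@@*:.                              
                         .-%@@@@%-.                              
          .               :*@@@@@+.                              
                          .=@@@@%=.                              
                            .:...                                
                                                                 
                                                                 
[29.9 30.2]
[-9.1 30.1]
[63.6 17.6]
[31.4 43. ]
[26.8 18.3]
```

The lid is shut and the turnbutton bar lies across its edge, matching the predicted axis. The arm is clear, so I'm handing in.

```bash
python3 -c "
from rig import *
print(hand_in())"
```

```text
the job is handed in; nothing more can be done
None
```

I handed the job in at about 26 s of the 72 s; no verdict came back. By my checks, the amber bottle stands in the empty pocket, the lid is shut and the turnbutton lies across its edge.

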